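# Stand up a rocking crown former and pin it

### The job

The arch-shaped wooden former lies on its curved side and rocks at a touch: steady it and stand it on its flat base in the middle of the square steel plate, and let go of it. Then take the brass rod off its wooden rack and slide it through the former's hole, so that it sticks out about equally on both sides, and let go with the former still standing on the plate. Leave the other things on the bench where they are.

Things in the scene. Friction and masses are not known exactly. Their poses are not given: they have to be found in the camera images.
- former_mid (a point): Centre of the hole in the loose wooden former (0.2 to 0.3 kg): a block with a half-ellipse outline, flat base 80 mm wide (local x), 40 mm thick (local y, between two flat parallel faces), 104 mm high (local z, from flat base to crown). The round hole, 20 mm diameter, runs right through along local y, 52 mm above the flat base.
- former_base (a point): Centre of the former's flat base (same axes). At the start the former lies on one curved, 40 mm wide side, local y level, crown (local +z) roughly towards the robot. It rocks about local y when touched and rests with local z about 12 degrees below level and its hole's centre about 37 mm above the table. Its centre of mass is 44 mm from this point along z.
- plate_top (a point): Fixed square steel plate, 150 x 150 mm, 8 mm thick, lying on the table. This point is the centre of its top face; local x and y along its sides, z up.
- rack: Fixed wooden rack for the rod: foot 150 x 50 mm, 12 mm high, with two notched posts, 14 mm thick, 62 mm either side of the middle along local x, the notch floors 44 mm and the post tops 54 mm above the table. Origin at the centre of its underside; local x is the rod's direction, z up.
- rod_mid (a point): Loose brass rod, 12 mm diameter, 180 mm long, about 0.09 kg, lying level in the rack's two notches, its centre line 50 mm above the table. This point is its centre; local x is along the rod (it may turn about it).
- glue_gun: Bystander: blue glue gun lying on its side, about 170 x 110 mm, 45 mm high. Origin on the table under its barrel.
- bead_jar: Bystander: glass jar of beads with a metal cap, 68 mm diameter, 70 mm high. Origin at the centre of its underside.
- wire_spool: Bystander: spool of copper wire lying flat, 60 mm diameter, 32 mm high. Origin at the centre of its underside.
- pliers: Bystander: pliers lying flat, 150 mm long, 11 mm high. Origin near the pivot.
Things that resemble listed ones, but are neither listed nor needed, are in the scene too. What is shaped like the part that bears former_mid but blue, green or red is not meant.

How it is judged:
By the outcome, as a careful person would: the job done as asked, in the order asked, and still so for the second after the job is handed in, with the robot touching nothing.
It also fails if it takes over 64 s, if anything falls off the work surface, if the arm or the gripper's body presses on something with over 40 N, if the wrist force passes 120 N, or if a joint passes its speed limit or range.

### The arm

A 6-joint arm with a two-finger parallel gripper is mounted at the origin on the work surface. World frame = base frame: x ahead of the robot, y to its left, z up, the work surface at z = 0. Lengths are in mm, angles in degrees, forces in N, time in s.
With the tool pointing down it reaches from about 300 to 750 mm from the base axis. Payload 8.5 kg.
Tool frame: the origin (TCP) lies at the very end of the fingers, on their centre line; the grasp point (between the pads) lies 19 mm behind it (arm.grip_point_offset is the z of the grasp point in the tool frame, in mm); z points along the fingers, y is the line along which they close (so a half turn about z gives the same grasp; the last joint's range is limited). The gripper opens to 85 mm and grips with 20 to 120 N. Pads are 22 mm wide; open, the fingers measure 114 mm over their backs; the gripper's body (76 mm by 85 mm) begins 54 mm behind the grasp point. The pads swing forward as they close: fully open they stand 13 mm farther back than shut.
Start: joints at [-88.998, 21.807, 74.336, -0, 83.858, -12.336], TCP at [126.882, -535.146, 231.322] pointing down, gripper open.
Joint ranges: [-178.18, 178.18], [-50.72, 133.34], [12.68, 142.11], [-81.47, 261.47], [9.98, 163.14], [-165.26, 165.26]. Speed limits (degrees/s): [136.94, 136.94, 180, 180, 180, 180].

### API

Orientations are given as a 3x3 rotation matrix whose columns are the frame's x, y, z axes.
In Python, from rig import monitor, optics, ticket, arm gives the robot as it stands. The module is installed in compiled form; this text tells all that it offers.
- The arm moves only by the tool step_arm, never from a script. Its argument "deltas" is a list that holds one entry, the list of rows, each a list of 7 numbers: the closure, from 0 (fully open) to 1 (shut), then the shift along the tool's x, y, z in m, then the turn, a rotation vector about the tool's x, y, z in degrees. In form: [[[fingers, tx, ty, tz, wx, wy, wz], ...]]. A call has 1 to 20 rows; each row shifts and turns the commanded pose from where the row before left it, along the tool's axes as they then stand; what a row does not reach is not made up. A row lasts 1/10 s, in which the tool goes at most 50 mm and 8.59 degrees, less where a joint would pass 70% of its speed; a pose out of reach is approached as far as the arm can. A call is refused whole if a number of a shift passes 0.05 or a number of a turn 8.59, either way. A call with a gripper value outside its range is refused whole. The fingers move at their own pace and stop on an object; "grip_force" is the grip in N (left out, the last holds). Time passes only in rows, so rows that do not move let the fingers close. It gives the time, the measured TCP pose, the force, the opening and the grip force at its end, in the units of the state.
- monitor.get_obs(): the state, without advancing time (a new reading comes with each control period).
- optics.grab_frame(name): name is "scene" or "top" or "wrist"; returns a dict with "pixels" (480x640x3 uint8, red, green, blue), "z_map" (480x640 float32, mm along the optical axis (not along the pixel's ray), 0 where there is no reading), "fx", "fy", "cx", "cy" (pixels), "rvec" (rotation vector, rad) and "tvec" (3), from world to camera coordinates, as OpenCV has them; the wrist camera has in their place "tool_from_camera" (4x4, takes a point from camera to tool coordinates, whose origin is the TCP and whose axes are the flange's). Camera axes: x right, y down, z forward; pixel columns grow to the right and rows downward; lengths in mm; the calibration is good to about 2 mm. A picture is of the moment at which its call begins: read the wrist's pose just before it.
- ticket.close_job(): hands the job in; it is judged then, once.
The state is a dict: "time_s": time; "qpos": joint angles; "joint_vel": joint speeds; "effort": joint torques, N m; "tool_pos": TCP position; "tcp_rot": TCP orientation; "ft_force": force on the tool from outside, world axes, zero at the start; "wrist_torque": the same for the moment, N m; "grip_width": finger opening in mm; "grasp_force": force on a finger pad.
Only numpy, scipy, OpenCV 4.12 (cv2) and the standard library are available. Lean on these libraries where they do the work, as an engineer would, in place of code of your own. Each camera call takes 0.05 s, during which the arm holds its last target. There are 200 camera calls.

## Working session

There is one attempt and no reset: what is moved stays moved. The work goes in short steps, Python scripts to look and compute and a tool call to move; the robot and the scene stay as the last step left them, time stands still between calls to the robot, and variables do not carry over. Pictures are saved under pics/ and viewed, at most 12 in all, crops included, and the job is handed in when it is done.

Besides the shell and the picture viewer there is one more tool, called after "Emit:" as name(argument=value, ...), one argument or row to a line, values as JSON. step_arm: Moves the arm, as the interface text tells. Its arguments: {"type":"object","properties":{"deltas":{"type":"array"},"grip_force":{"type":"number"}},"required":["deltas"]}

```bash
mkdir -p pics
cat > h.py <<'E'
import numpy as np, cv2
from rig import monitor, optics, ticket, arm
def grab(name):
    o=monitor.get_obs(); f=optics.grab_frame(name)
    if name=="wrist":
        T=np.array(f["tool_from_camera"]); W=np.eye(4); W[:3,:3]=np.array(o["tcp_rot"]); W[:3,3]=o["tool_pos"]; f["T"]=W@T
    else:
        R=cv2.Rodrigues(np.array(f["rvec"],float))[0]; T=np.eye(4); T[:3,:3]=R.T; T[:3,3]=-R.T@np.array(f["tvec"],float).ravel(); f["T"]=T
    return f
def cloud(f):
    z=f["z_map"]; v,u=np.mgrid[:480,:640]
    P=np.stack([(u-f["cx"])/f["fx"]*z,(v-f["cy"])/f["fy"]*z,z],-1)
    return P@f["T"][:3,:3].T+f["T"][:3,3]
def save(f,n,crop=None,s=1):
    im=f["pixels"][:,:,::-1]
    if crop: a,b,c,d=crop; im=im[b:d,a:c]
    cv2.imwrite("pics/"+n,cv2.resize(im,None,fx=s,fy=s,interpolation=cv2.INTER_CUBIC))
E
python3 - <<'E'
from h import *
import pickle
for n in("top","scene"):
    f=grab(n); save(f,n+"0.png"); pickle.dump(f,open(n+"0.pkl","wb"))
print(arm.grip_point_offset, monitor.get_obs())
E
```

```text
-18.700000000000003 {'time_s': 0.1, 'qpos': array([-8.89979064e+01,  2.18357388e+01,  7.43802870e+01,  7.08571547e-04,
        8.38594142e+01, -1.23348915e+01]), 'joint_vel': array([-0.10121072, -0.05475033, -0.15337167, -0.07058291, -0.02700475,
       -0.04982657]), 'effort': array([ 3.31707422e-03, -4.49226952e+01, -2.31655294e+01, -1.92928901e-04,
        3.70090929e-03, -1.56820690e-08]), 'tool_pos': array([ 126.87708151, -534.88147849,  230.78729523]), 'tcp_rot': array([[ 9.73030479e-01,  2.30676586e-01, -1.07332149e-05],
       [ 2.30676399e-01, -9.73029632e-01,  1.31669062e-03],
       [ 2.93285959e-04, -1.28365600e-03, -9.99999133e-01]]), 'ft_force': array([-0.06321026,  0.62227067, -0.44156205]), 'wrist_torque': array([ 0.01953996, -0.03319003, -0.00260193]), 'grasp_force': 0.0, 'grip_width': 85.14351013250585}
```

View pics/top0.png

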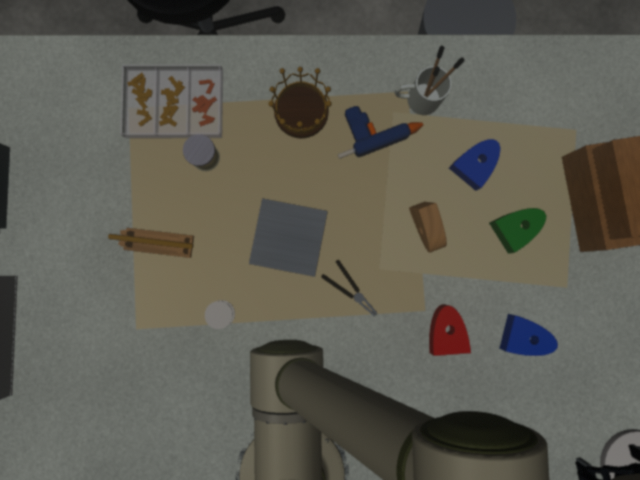

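View pics/scene0.png

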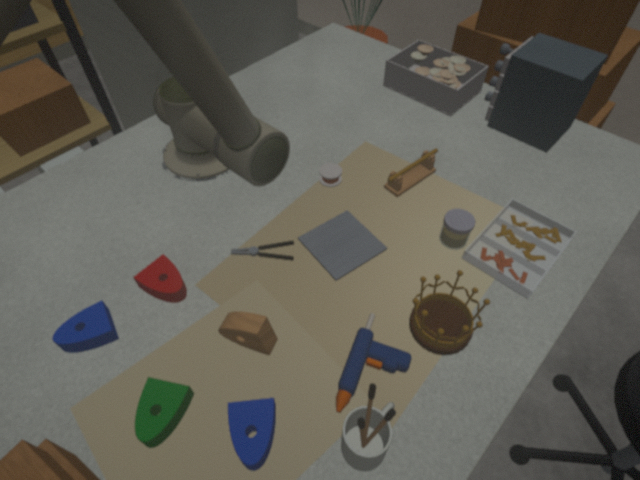

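Top view: the plate is at (288,237), the rack with the rod at (155,242), and the glue gun, jar and spool are around them. Former candidates: wooden (428,226), blue (475,163) and (530,335), green (518,230), red (450,330), brown box (605,195). I choose the plain wooden one at (428,226), scene pixel (248,331), and check it in a close crop.

Run:
```python
from h import *
import pickle
t=pickle.load(open("top0.pkl","rb")); s=pickle.load(open("scene0.pkl","rb"))
a=cv2.resize(t["pixels"][190:265,395:465],(375,400),interpolation=cv2.INTER_CUBIC)
b=cv2.resize(s["pixels"][295:370,205:290],(420,400),interpolation=cv2.INTER_CUBIC)
cv2.imwrite("pics/c1.png",np.hstack([a,b])[:,:,::-1])
C=cloud(t); S=cloud(s)
def box(m): 
    p=np.argwhere(m); return p.min(0),p.max(0)
# plate
def rect(C,m,n):
    P=C[m]; r=cv2.minAreaRect(P[:,:2].astype(np.float32)); print(n,m.sum(),r,"zmed",np.median(P[:,2]),P[:,2].max())
v,u=np.mgrid[:480,:640]
def win(a,b,c,d): return (u>=a)&(u<c)&(v>=b)&(v<d)
print("table z",np.median(C[win(330,170,380,230)][:,2]))
# plate by colour: bluish grey
def pl(F,C,w):
    p=F["pixels"].astype(int); m=w&(p[:,:,2]>=p[:,:,0]-5)&(C[:,:,2]>2)&(C[:,:,2]<16)
    return cv2.morphologyEx(m.astype(np.uint8),cv2.MORPH_OPEN,np.ones((5,5)))>0
rect(C,pl(t,C,win(240,190,335,285)),"plate top"); rect(S,pl(s,S,win(290,205,395,285)),"plate scene")
for F,K,w,n in((t,C,win(400,190,460,262),"top"),(s,S,win(205,300,290,365),"scene")):
    m=w&(K[:,:,2]>10)&(F["z_map"]>0); rect(K,m,"former "+n)
for F,K,w,n in((t,C,win(95,215,205,270),"top"),(s,S,win(375,140,450,200),"scene")):
    m=w&(K[:,:,2]>30)&(F["z_map"]>0); rect(K,m,"rod "+n)
    P=K[m&(K[:,:,2]>48)]; print(len(P),P.mean(0));
```

```text
table z 0.6283053277337558
plate top 4310 ((513.6270141601562, 11.157234191894531), (147.52548217773438, 146.91482543945312), 78.89656829833984) zmed 8.156900557146514 14.775532830718248
plate scene 3095 ((514.8942260742188, 5.0390167236328125), (149.05001831054688, 149.41424560546875), 78.8955307006836) zmed 7.685494655105117 12.806911835384199
former top 1208 ((535.5814208984375, -296.31036376953125), (109.724609375, 41.7871208190918), 20.93824005126953) zmed 63.01262804862381 87.66678330037678
former scene 1651 ((536.207275390625, -300.45391845703125), (110.1848373413086, 41.96879196166992), 21.15587615966797) zmed 58.922411808519996 85.49783536830284
rod top 700 ((501.7713928222656, 300.6288757324219), (180.26243591308594, 35.658294677734375), 83.17063903808594) zmed 54.68188574812274 60.82564128078877
592 [501.65021872 300.30357215  55.01566507]
rod scene 460 ((503.3637390136719, 295.4754943847656), (179.0426788330078, 38.33465576171875), 82.70797729492188) zmed 52.4786785344881 58.56345614608267
337 [504.35786562 291.44051463  53.22404436]
```

View pics/c1.png

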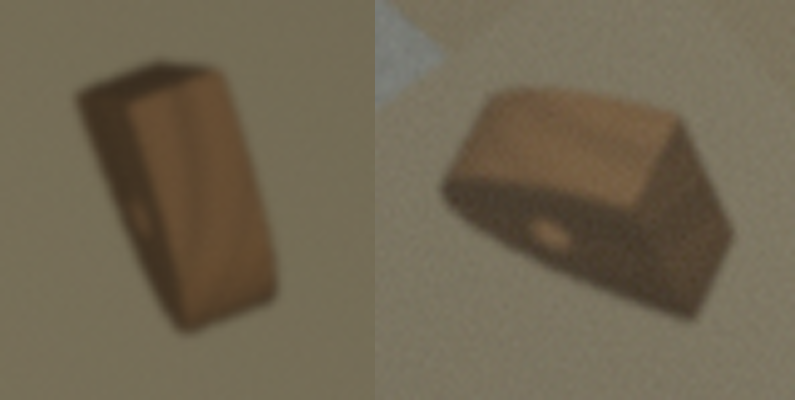

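The crop shows the plain wooden block on its curved side, with the hole in its left face (top view ~(425,232)) and the base pointing away from the robot. This is the right part. I'll approach from the crown side with the tool pitched 25° below level, so that a 102° turn afterwards stands it up.

```bash
cat >> h.py <<'E'
from scipy.spatial.transform import Rotation as Ro
def toolR(head,alpha):
    "tool z: heading head deg, alpha deg below level (90=down, >90 leans back); tool y = right of heading"
    h,a=np.radians([head,alpha]); H=np.array([np.cos(h),np.sin(h),0]); y=np.array([np.sin(h),-np.cos(h),0])
    z=H*np.cos(a)-np.array([0,0,1])*np.sin(a); return np.c_[np.cross(y,z),y,z]
def plan(p,R,n,g,p0=None,R0=None):
    o=monitor.get_obs(); p0=np.array(o["tool_pos"]) if p0 is None else p0; R0=np.array(o["tcp_rot"]) if R0 is None else R0
    w=Ro.from_matrix(R0.T@R).as_rotvec(degrees=True)/n; d=(np.array(p)-p0)/n/1000; r=[]
    for i in range(n):
        Ri=R0@Ro.from_rotvec(w*i,degrees=True).as_matrix()
        r.append([g]+[round(float(x),4) for x in Ri.T@d]+[round(float(x),2) for x in w])
    print(str(r).replace(" ",""), "maxstep",np.linalg.norm(d)*1000,np.linalg.norm(w))
E
python3 - <<'E'
from h import *
import pickle
print(np.round(pickle.load(open("top0.pkl","rb"))["T"],2))
plan([376,-360,130],toolR(21,25),15,0)
E
```

```text
[[-0.00000e+00 -1.00000e+00  8.00000e-02  4.36270e+02]
 [-1.00000e+00  0.00000e+00 -0.00000e+00 -4.99800e+01]
 [ 0.00000e+00 -8.00000e-02 -1.00000e+00  1.06877e+03]
 [ 0.00000e+00  0.00000e+00  0.00000e+00  1.00000e+00]]
[[0,0.0188,-0.0075,0.0067,0.29,4.33,-0.46],[0,0.0183,-0.0073,0.0082,0.29,4.33,-0.46],[0,0.0177,-0.0071,0.0096,0.29,4.33,-0.46],[0,0.017,-0.0069,0.0109,0.29,4.33,-0.46],[0,0.0162,-0.0068,0.0122,0.29,4.33,-0.46],[0,0.0153,-0.0066,0.0134,0.29,4.33,-0.46],[0,0.0143,-0.0064,0.0146,0.29,4.33,-0.46],[0,0.0132,-0.0062,0.0156,0.29,4.33,-0.46],[0,0.012,-0.006,0.0166,0.29,4.33,-0.46],[0,0.0108,-0.0058,0.0175,0.29,4.33,-0.46],[0,0.0095,-0.0057,0.0183,0.29,4.33,-0.46],[0,0.0081,-0.0055,0.019,0.29,4.33,-0.46],[0,0.0067,-0.0053,0.0196,0.29,4.33,-0.46],[0,0.0052,-0.0052,0.0201,0.29,4.33,-0.46],[0,0.0037,-0.0051,0.0204,0.29,4.33,-0.46]] maxstep 21.375358493524498 4.358627919588907
```

Emit:
step_arm(
  deltas=[
    [[0,0.0188,-0.0075,0.0067,0.29,4.33,-0.46],[0,0.0183,-0.0073,0.0082,0.29,4.33,-0.46],[0,0.0177,-0.0071,0.0096,0.29,4.33,-0.46],[0,0.017,-0.0069,0.0109,0.29,4.33,-0.46],[0,0.0162,-0.0068,0.0122,0.29,4.33,-0.46],[0,0.0153,-0.0066,0.0134,0.29,4.33,-0.46],[0,0.0143,-0.0064,0.0146,0.29,4.33,-0.46],[0,0.0132,-0.0062,0.0156,0.29,4.33,-0.46],[0,0.012,-0.006,0.0166,0.29,4.33,-0.46],[0,0.0108,-0.0058,0.0175,0.29,4.33,-0.46],[0,0.0095,-0.0057,0.0183,0.29,4.33,-0.46],[0,0.0081,-0.0055,0.019,0.29,4.33,-0.46],[0,0.0067,-0.0053,0.0196,0.29,4.33,-0.46],[0,0.0052,-0.0052,0.0201,0.29,4.33,-0.46],[0,0.0037,-0.0051,0.0204,0.29,4.33,-0.46],[0,0,0,0,0,0,0]],
  ],
)

```text
time_s: 1.7
tool_pos: [376.3, -358.6, 129.1]
tcp_rot: [[0.393, 0.361, 0.846], [0.148, -0.933, 0.329], [0.907, -0.005, -0.42]]
ft_force: [0.5, 0.4, -0.2]
grip_width: 85.4
grasp_force: 0.0
```

Run:
```python
from h import *
o=monitor.get_obs(); print(o["time_s"],o["qpos"],o["tool_pos"],o["ft_force"]); print(np.round(o["tcp_rot"],3))
f=grab("wrist"); save(f,"w1.png"); print(np.round(f["tool_from_camera"],2))
C=cloud(f); m=(f["z_map"]>0)&(C[:,:,2]>12)&(abs(C[:,:,0]-536)<80)&(abs(C[:,:,1]+298)<90)&(C[:,:,2]<95)
P=C[m]; print(m.sum(),cv2.minAreaRect(P[:,:2].astype(np.float32)),P.max(0),P.min(0))
```

```text
1.7 [-84.77506147  34.82245506 104.72542428  62.01713476  80.96819754
 -50.55879709] [ 376.29373003 -358.57953749  129.07266434] [ 0.48319681  0.39910217 -0.18505071]
[[ 0.393  0.361  0.846]
 [ 0.148 -0.933  0.329]
 [ 0.907 -0.005 -0.42 ]]
[[  -0.     -0.96   -0.29   72.61]
 [   1.     -0.      0.      0.91]
 [  -0.     -0.29    0.96 -142.79]
 [   0.      0.      0.      1.  ]]
5408 ((527.6212768554688, -301.8546142578125), (96.4345703125, 40.04557800292969), 20.93639373779297) [ 577.96473446 -266.91604003   83.76478591] [ 477.13823024 -336.82311988   16.92186399]
```

View pics/w1.png

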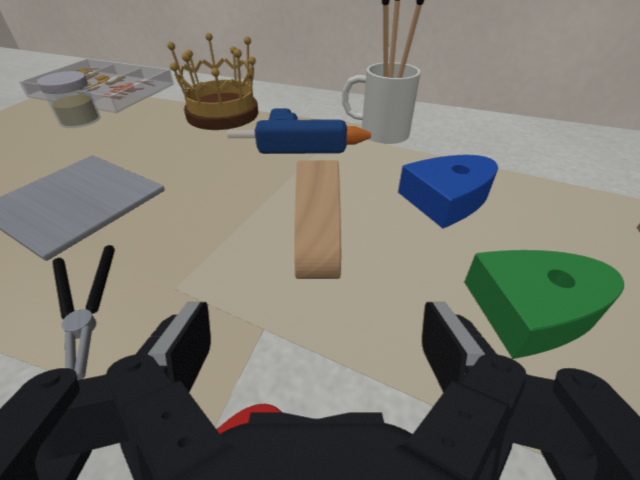

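The wrist view shows the wooden former centred between the fingers (crown near (318,275), base edge near (318,162)). The fit puts its hole at about (531.5,-300,37) with heading 21°. I'll go in straight.

Run:
```python
from h import *
plan([544.3,-295.4,33],toolR(21,25),9,0)
```

```text
[[0,-0.0013,0.0001,0.0227,-0.02,-0.0,-0.01],[0,-0.0013,0.0001,0.0227,-0.02,-0.0,-0.01],[0,-0.0013,0.0001,0.0227,-0.02,-0.0,-0.01],[0,-0.0013,0.0001,0.0227,-0.02,-0.0,-0.01],[0,-0.0013,0.0001,0.0227,-0.02,-0.0,-0.01],[0,-0.0013,0.0001,0.0227,-0.02,-0.0,-0.01],[0,-0.0013,0.0001,0.0227,-0.02,-0.0,-0.01],[0,-0.0013,0.0,0.0227,-0.02,-0.0,-0.01],[0,-0.0013,0.0,0.0227,-0.02,-0.0,-0.01]] maxstep 22.747684467085293 0.018992170420565467
```

Emit:
step_arm(
  deltas=[
    [[0,-0.0013,0,0.0227,0,0,0],[0,-0.0013,0,0.0227,0,0,0],[0,-0.0013,0,0.0227,0,0,0],[0,-0.0013,0,0.0227,0,0,0],[0,-0.0013,0,0.0227,0,0,0],[0,-0.0013,0,0.0227,0,0,0],[0,-0.0013,0,0.0227,0,0,0],[0,-0.0013,0,0.0227,0,0,0],[0,-0.0013,0,0.0227,0,0,0],[0,0,0,0,0,0,0],[0,0,0,0,0,0,0]],
  ],
)

```text
time_s: 2.85
tool_pos: [544.0, -296.2, 34.6]
tcp_rot: [[0.393, 0.36, 0.846], [0.154, -0.933, 0.325], [0.906, 0.002, -0.422]]
ft_force: [0.3, 0.4, -1.0]
grip_width: 85.5
grasp_force: 0.0
```

Run:
```python
from h import *
f=grab("wrist"); save(f,"w2.png"); o=monitor.get_obs(); print(o["qpos"])
```

```text
[-62.97328749  46.95606629 101.77839113  81.33776765  65.77130991
 -55.67828051]
```

View pics/w2.png

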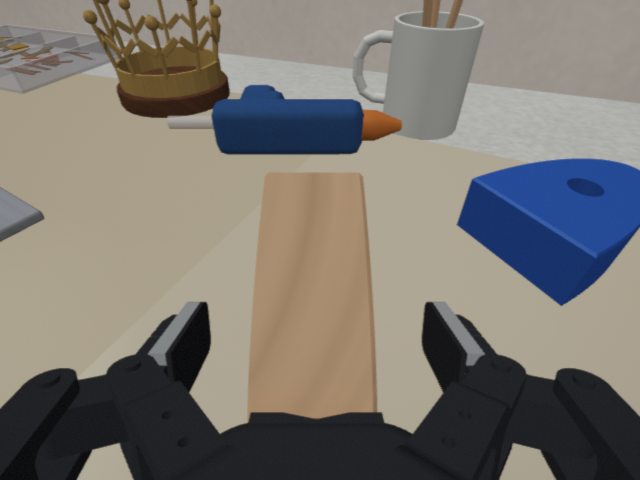

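The fingers straddle the former evenly (block centre x≈313, finger centre x≈318). I'll close.

Emit:
step_arm(
  deltas=[
    [[0.3,0,0,0,0,0,0],[0.4,0,0,0,0,0,0],[0.5,0,0,0,0,0,0],[0.6,0,0,0,0,0,0],[1,0,0,0,0,0,0],[1,0,0,0,0,0,0],[1,0,0,0,0,0,0],[1,0,0,0,0,0,0]],
  ],
  grip_force=60,
)

```text
time_s: 3.7
tool_pos: [544.2, -295.7, 34.1]
tcp_rot: [[0.393, 0.359, 0.847], [0.152, -0.933, 0.325], [0.907, 0.001, -0.421]]
ft_force: [-4.1, -1.3, 4.1]
grip_width: 39.7
grasp_force: 57.4
```

Run:
```python
from h import *
o=monitor.get_obs(); p0=np.array(o["tool_pos"]);R0=np.array(o["tcp_rot"])
hole=R0.T@(np.array([531.5,-300.4,37])-p0); print("hole in tool",hole)
Rf=toolR(-11,127); tgt=np.array([514,8,60.]); pf=tgt-Rf@hole; print(pf)
plan(p0+[0,-0,110],R0,5,1)
plan(pf+[0,0,60],Rf,20,1,p0+[0,0,110],R0)
```

```text
hole in tool [ -3.07393116  -0.18279652 -13.44513714]
[508.43214486   8.89606354  47.41229809]
[[1,0.02,0.0,-0.0093,0.0,0.0,0.0],[1,0.02,0.0,-0.0093,0.0,0.0,0.0],[1,0.02,0.0,-0.0093,0.0,0.0,0.0],[1,0.02,0.0,-0.0093,0.0,0.0,0.0],[1,0.02,0.0,-0.0093,0.0,0.0,0.0]] maxstep 22.0 0.0
[[1,-0.0,-0.0149,0.0042,-0.44,-4.96,1.78],[1,-0.0001,-0.0149,0.0041,-0.44,-4.96,1.78],[1,-0.0003,-0.0149,0.004,-0.44,-4.96,1.78],[1,-0.0004,-0.0149,0.0039,-0.44,-4.96,1.78],[1,-0.0005,-0.0149,0.0038,-0.44,-4.96,1.78],[1,-0.0006,-0.015,0.0038,-0.44,-4.96,1.78],[1,-0.0008,-0.015,0.0037,-0.44,-4.96,1.78],[1,-0.0009,-0.015,0.0037,-0.44,-4.96,1.78],[1,-0.0011,-0.015,0.0037,-0.44,-4.96,1.78],[1,-0.0012,-0.015,0.0036,-0.44,-4.96,1.78],[1,-0.0014,-0.0149,0.0036,-0.44,-4.96,1.78],[1,-0.0015,-0.0149,0.0036,-0.44,-4.96,1.78],[1,-0.0017,-0.0149,0.0037,-0.44,-4.96,1.78],[1,-0.0018,-0.0149,0.0037,-0.44,-4.96,1.78],[1,-0.0019,-0.0149,0.0038,-0.44,-4.96,1.78],[1,-0.0021,-0.0148,0.0038,-0.44,-4.96,1.78],[1,-0.0022,-0.0148,0.0039,-0.44,-4.96,1.78],[1,-0.0023,-0.0147,0.004,-0.44,-4.96,1.78],[1,-0.0024,-0.0147,0.0041,-0.44,-4.96,1.78],[1,-0.0025,-0.0147,0.0042,-0.44,-4.96,1.78]] maxstep 15.445125378989399 5.282385056544028
```

Emit:
step_arm(
  deltas=[
    [[1,0.01,0,-0.0045,0,0,0],[1,0.02,0,-0.0093,0,0,0],[1,0.02,0,-0.0093,0,0,0],[1,0.02,0,-0.0093,0,0,0],[1,0.02,0,-0.0093,0,0,0],[1,0.01,0,-0.005,0,0,0],[1,0,0,0,0,0,0]],
  ],
)

```text
time_s: 4.4
tool_pos: [544.0, -295.4, 145.3]
tcp_rot: [[0.393, 0.36, 0.846], [0.154, -0.933, 0.325], [0.907, 0.003, -0.422]]
ft_force: [0.4, 1.3, -2.6]
grip_width: 39.2
grasp_force: 57.4
```

Emit:
step_arm(
  deltas=[
    [[1,0,-0.0149,0.0042,-0.44,-4.96,1.78],[1,0,-0.0149,0.0041,-0.44,-4.96,1.78],[1,-0.0003,-0.0149,0.004,-0.44,-4.96,1.78],[1,-0.0004,-0.0149,0.0039,-0.44,-4.96,1.78],[1,-0.0005,-0.0149,0.0038,-0.44,-4.96,1.78],[1,-0.0006,-0.015,0.0038,-0.44,-4.96,1.78],[1,-0.0008,-0.015,0.0037,-0.44,-4.96,1.78],[1,-0.0009,-0.015,0.0037,-0.44,-4.96,1.78],[1,-0.0011,-0.015,0.0037,-0.44,-4.96,1.78],[1,-0.0012,-0.015,0.0036,-0.44,-4.96,1.78],[1,-0.0014,-0.0149,0.0036,-0.44,-4.96,1.78],[1,-0.0015,-0.0149,0.0036,-0.44,-4.96,1.78],[1,-0.0017,-0.0149,0.0037,-0.44,-4.96,1.78],[1,-0.0018,-0.0149,0.0037,-0.44,-4.96,1.78],[1,-0.0019,-0.0149,0.0038,-0.44,-4.96,1.78],[1,-0.0021,-0.0148,0.0038,-0.44,-4.96,1.78],[1,-0.0022,-0.0148,0.0039,-0.44,-4.96,1.78],[1,-0.0023,-0.0147,0.004,-0.44,-4.96,1.78],[1,-0.0024,-0.0147,0.0041,-0.44,-4.96,1.78],[1,-0.0025,-0.0147,0.0042,-0.44,-4.96,1.78]],
  ],
)

```text
time_s: 6.4
tool_pos: [507.8, 10.2, 106.5]
tcp_rot: [[0.779, -0.191, -0.597], [-0.152, -0.982, 0.116], [-0.608, 0.0, -0.794]]
ft_force: [0.4, -0.1, -2.1]
grip_width: 39.5
grasp_force: 57.6
```

Run:
```python
from h import *
import pickle
o=monitor.get_obs(); R=np.array(o["tcp_rot"]); print(o["qpos"]); z=R[:,2]
print("heading",np.degrees(np.arctan2(R[0,1],-R[1,1])),"alpha",np.degrees(np.arctan2(-z[2],np.hypot(z[0],z[1]))),z,R[:,1])
f=grab("scene"); save(f,"s1.png",(240,100,480,300),3); pickle.dump(f,open("s1.pkl","wb"))
C=cloud(f); np.save("s1.npy",C)
```

```text
[-11.93326924  41.89059678  68.55784024  -0.58626475 107.02118487
  89.1241912 ]
heading -11.033353705806917 alpha 52.52596094191237 [-0.59719983  0.11621198 -0.79362909] [-1.91380392e-01 -9.81515900e-01  2.87837093e-04]
```

View pics/s1.png

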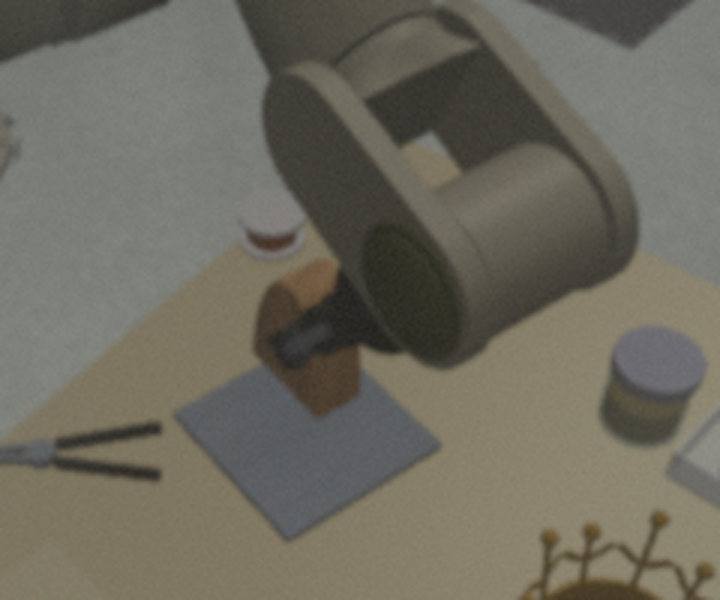

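The former is held upright over the plate, its near bottom corner at about (347,238) in the scene image. I'll measure tilt and position from the depth map.

Run:
```python
from h import *
import pickle
f=pickle.load(open("s1.pkl","rb")); C=np.load("s1.npy"); v,u=np.mgrid[:480,:640]
h=np.radians(-11); H=np.array([np.cos(h),np.sin(h),0]); L=np.array([-H[1],H[0],0])
Q=C-[514,8,0]; a=Q@H; b=Q@L; z=C[:,:,2]
p=f["pixels"].astype(int); m=(u>318)&(u<372)&(v>183)&(v<243)&(f["z_map"]>0)&(abs(a)<70)&(abs(b)<40)&(z>35)&(z<190)
m&=(p[:,:,0]-p[:,:,2]>18)
print(m.sum(), "b",np.percentile(b[m],[1,50,99]),"a",np.percentile(a[m],[1,99]),"z",np.percentile(z[m],[1,99]))
fm=m&(b<np.percentile(b[m],1)+6)
A,B,Z=a[fm],b[fm],z[fm]; print("face",fm.sum(),"slope b~a",np.polyfit(A,B,1), "b~z",np.polyfit(Z,B,1))
for lo in range(-50,50,10):
    s=(A>=lo)&(A<lo+10)
    if s.sum()>3: print(lo,s.sum(),Z[s].min().round(1),Z[s].max().round(1))
em=m&(b>-12); A,B,Z=a[em],b[em],z[em]
for lo in range(40,170,10):
    s=(Z>=lo)&(Z<lo+10)
    if s.sum()>3: print("z",lo,s.sum(),np.median(A[s]).round(1),B[s].max().round(1))
```

```text
824 b [-22.12537865 -18.11182618  16.61103196] a [-39.05322364  36.41296806] z [ 68.65056444 171.49766149]
face 442 slope b~a [ 2.03194528e-03 -2.02561367e+01] b~z [-1.39393794e-03 -2.00986989e+01]
-50 6 66.9 87.6
-40 55 66.9 137.0
-30 60 73.0 155.6
-20 61 69.9 167.7
-10 60 71.5 171.7
0 50 73.1 169.7
10 42 71.2 163.9
20 54 71.1 180.8
30 54 66.3 186.1
z 60 5 35.6 8.8
z 70 31 35.7 14.9
z 80 32 35.5 15.6
z 90 36 34.7 16.2
z 100 41 33.7 16.7
z 110 41 31.6 18.2
z 160 122 3.1 18.0
```

No tilt (<1°). The former sits about 5 mm short of the plate centre along heading and 3 mm to one side, so I'll correct that and lower it.

Emit:
step_arm(
  deltas=[
    [[1,0.0074,0.0005,0.0079,0,0,0],[1,0.0074,0.0005,0.0079,0,0,0],[1,0.0074,0.0005,0.0079,0,0,0],[1,0.0074,0.0005,0.0079,0,0,0],[1,0.0074,0.0006,0.0079,0,0,0],[1,0,0,0,0,0,0],[1,0,0,0,0,0,0]],
  ],
)

```text
time_s: 7.15
tool_pos: [513.2, 5.5, 53.9]
tcp_rot: [[0.782, -0.192, -0.593], [-0.153, -0.981, 0.116], [-0.604, -0.0, -0.797]]
ft_force: [-0.3, 0.1, -2.1]
grip_width: 39.5
grasp_force: 57.6
```

Emit:
step_arm(
  deltas=[
    [[1,0.0012,0,0.0016,0,0,0],[1,0.0006,0,0.0008,0,0,0],[1,0,0,0,0,0,0]],
  ],
)

```text
time_s: 7.45
tool_pos: [513.2, 5.7, 51.1]
tcp_rot: [[0.783, -0.191, -0.592], [-0.153, -0.982, 0.115], [-0.604, -0.0, -0.797]]
ft_force: [-0.3, -0.1, -2.0]
grip_width: 39.3
grasp_force: 57.6
```

Emit:
step_arm(
  deltas=[
    [[1,0.0006,0,0.0008,0,0,0],[1,0.0006,0,0.0008,0,0,0],[1,0,0,0,0,0,0]],
  ],
)

```text
time_s: 7.75
tool_pos: [513.1, 5.6, 48.8]
tcp_rot: [[0.782, -0.191, -0.593], [-0.153, -0.982, 0.116], [-0.604, -0.0, -0.797]]
ft_force: [-0.0, -0.3, -3.3]
grip_width: 39.0
grasp_force: 57.6
```

Emit:
step_arm(
  deltas=[
    [[1,0.0006,0,0.0008,0,0,0],[1,0,0,0,0,0,0]],
  ],
)

```text
time_s: 7.95
tool_pos: [513.1, 5.6, 48.7]
tcp_rot: [[0.782, -0.191, -0.593], [-0.153, -0.982, 0.116], [-0.604, 0.0, -0.797]]
ft_force: [-1.1, -0.0, 4.7]
grip_width: 39.6
grasp_force: 58.2
```

Contact at +4.7 N. I'll soften the grip so the base settles flat, then open and back off along the tool axis.

Emit:
step_arm(
  deltas=[
    [[1,0.0003,0,0.0004,0,0,0],[1,0,0,0,0,0,0]],
  ],
  grip_force=20,
)

```text
time_s: 8.15
tool_pos: [513.1, 5.7, 48.6]
tcp_rot: [[0.782, -0.191, -0.593], [-0.153, -0.982, 0.116], [-0.604, 0.0, -0.797]]
ft_force: [-2.4, 0.3, 9.1]
grip_width: 39.4
grasp_force: 58.6
```

Emit:
step_arm(
  deltas=[
    [[0.45,0,0,0,0,0,0],[0.3,0,0,0,0,0,0],[0,0,0,0,0,0,0],[0,0,0,0,0,0,0],[0,0,0,0,0,0,0]],
  ],
)

```text
time_s: 8.65
tool_pos: [513.1, 5.6, 47.4]
tcp_rot: [[0.782, -0.191, -0.593], [-0.153, -0.982, 0.116], [-0.604, -0.0, -0.797]]
ft_force: [-0.7, -0.9, 0.3]
grip_width: 85.4
grasp_force: 0.0
```

Emit:
step_arm(
  deltas=[
    [[0,0,0,-0.01,0,0,0],[0,0,0,-0.02,0,0,0],[0,0,0,-0.025,0,0,0],[0,0,0,-0.03,0,0,0],[0,0,0,-0.03,0,0,0],[0,0,0,-0.03,0,0,0],[0,0,0,-0.015,0,0,0],[0,0,0,0,0,0,0]],
  ],
)

```text
time_s: 9.45
tool_pos: [609.2, -13.2, 176.6]
tcp_rot: [[0.785, -0.192, -0.589], [-0.153, -0.981, 0.115], [-0.6, 0.0, -0.8]]
ft_force: [-0.3, 0.6, -0.2]
grip_width: 85.5
grasp_force: 0.0
```

Run:
```python
from h import *
o=monitor.get_obs(); print(o["time_s"],o["qpos"])
f=grab("wrist"); save(f,"w3.png",None,0.8)
C=cloud(f); np.save("w3.npy",C)
f=grab("scene"); C=cloud(f)
h=np.radians(-11); H=np.array([np.cos(h),np.sin(h),0]); L=np.array([-H[1],H[0],0])
Q=C-[514.9,5,0]; a=Q@H; b=Q@L; z=C[:,:,2]; v,u=np.mgrid[:480,:640]
p=f["pixels"].astype(int); m=(u>310)&(u<380)&(v>180)&(v<270)&(f["z_map"]>0)&(abs(a)<60)&(abs(b)<40)&(z>13)&(z<125)
print(m.sum(),"z",np.percentile(z[m],[1,50,99,100]),"a",np.percentile(a[m],[1,99]))
fm=m&(b<np.percentile(b[m],2)+5); print("face b",np.median(b[fm]),np.polyfit(a[fm],b[fm],1))
t=m&(z>z[m].max()-4); print("crown a,b",a[t].mean(),b[t].min(),b[t].max())
e=m&(z<40)&(b>-10); print("+side a",np.percentile(a[e],[50,90]), "-side a", a[fm&(z<40)].min())
```

```text
9.45 [-12.09137858  48.51117825  41.5543844   -0.78748397 126.82163134
  88.69646012]
1178 z [ 14.63646269  70.53010025 112.49210831 114.4995699 ] a [-32.71501449  41.32800679]
face b -20.972216111339655 [ 6.68905618e-04 -2.08758647e+01]
crown a,b 2.0834722983128073 -22.469995556209586 18.311746766014817
+side a [40.03161171 41.4917403 ] -side a -37.76366661010766
```

View pics/w3.png

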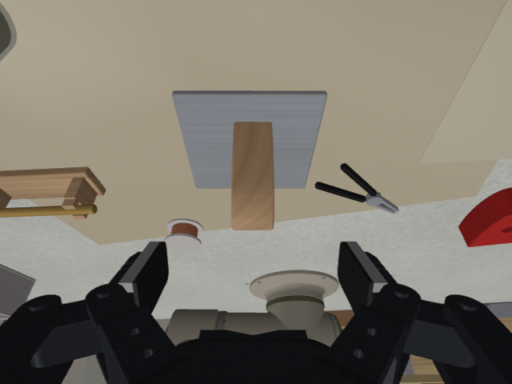

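The former stands in the middle of the plate (within ~1 mm by the scene depth, crown at 112.5 mm) with the pliers untouched. Next, I'll go above the rod with the tool down and its x axis pointing away from the former, so the wrist camera can later look along the rod at the hole.

Run:
```python
from h import *
plan([503,297,190],toolR(83,90),17,0)
```

```text
[[0,-0.0081,-0.0167,0.005,-1.79,1.67,-5.32],[0,-0.0067,-0.0175,0.0043,-1.79,1.67,-5.32],[0,-0.0051,-0.0182,0.0036,-1.79,1.67,-5.32],[0,-0.0035,-0.0187,0.0029,-1.79,1.67,-5.32],[0,-0.0018,-0.019,0.0022,-1.79,1.67,-5.32],[0,-0.0001,-0.0192,0.0016,-1.79,1.67,-5.32],[0,0.0016,-0.0192,0.001,-1.79,1.67,-5.32],[0,0.0034,-0.019,0.0005,-1.79,1.67,-5.32],[0,0.0051,-0.0186,-0.0,-1.79,1.67,-5.32],[0,0.0068,-0.018,-0.0004,-1.79,1.67,-5.32],[0,0.0085,-0.0173,-0.0007,-1.79,1.67,-5.32],[0,0.0101,-0.0164,-0.001,-1.79,1.67,-5.32],[0,0.0116,-0.0154,-0.0012,-1.79,1.67,-5.32],[0,0.013,-0.0142,-0.0013,-1.79,1.67,-5.32],[0,0.0143,-0.0129,-0.0013,-1.79,1.67,-5.32],[0,0.0154,-0.0115,-0.0012,-1.79,1.67,-5.32],[0,0.0165,-0.0099,-0.0011,-1.79,1.67,-5.32]] maxstep 19.25777160662704 5.852084302745119
```

Emit:
step_arm(
  deltas=[
    [[0,-0.0081,-0.0167,0.005,-1.79,1.67,-5.32],[0,-0.0067,-0.0175,0.0043,-1.79,1.67,-5.32],[0,-0.0051,-0.0182,0.0036,-1.79,1.67,-5.32],[0,-0.0035,-0.0187,0.0029,-1.79,1.67,-5.32],[0,-0.0018,-0.019,0.0022,-1.79,1.67,-5.32],[0,-0.0001,-0.0192,0.0016,-1.79,1.67,-5.32],[0,0.0016,-0.0192,0.001,-1.79,1.67,-5.32],[0,0.0034,-0.019,0.0005,-1.79,1.67,-5.32],[0,0.0051,-0.0186,0,-1.79,1.67,-5.32],[0,0.0068,-0.018,-0.0004,-1.79,1.67,-5.32],[0,0.0085,-0.0173,-0.0007,-1.79,1.67,-5.32],[0,0.0101,-0.0164,-0.001,-1.79,1.67,-5.32],[0,0.0116,-0.0154,-0.0012,-1.79,1.67,-5.32],[0,0.013,-0.0142,-0.0013,-1.79,1.67,-5.32],[0,0.0143,-0.0129,-0.0013,-1.79,1.67,-5.32],[0,0.0154,-0.0115,-0.0012,-1.79,1.67,-5.32],[0,0.0165,-0.0099,-0.0011,-1.79,1.67,-5.32],[0,0,0,0,0,0,0],[0,0,0,0,0,0,0]],
  ],
)

```text
time_s: 11.45
tool_pos: [502.5, 296.7, 189.6]
tcp_rot: [[0.122, 0.992, 0.0], [0.992, -0.122, -0.001], [-0.001, 0.0, -1.0]]
ft_force: [0.2, -0.6, 0.0]
grip_width: 85.7
grasp_force: 0.0
```

Run:
```python
from h import *
o=monitor.get_obs(); print(o["time_s"],o["qpos"],np.round(o["tool_pos"],1)); print(np.round(o["tcp_rot"],3))
f=grab("wrist"); save(f,"w4.png"); C=cloud(f); z=C[:,:,2]
print("table",np.median(z[(z<5)&(z>-5)&(f["z_map"]>0)]))
m=(f["z_map"]>0)&(abs(C[:,:,0]-503)<40)&(abs(C[:,:,1]-297)<110)&(z>47)&(z<62)
P=C[m]; r=cv2.minAreaRect(P[:,:2].astype(np.float32)); print(m.sum(),r,np.percentile(P[:,2],[5,50,95,99]))
m2=m&(z>53.5); P=C[m2]; c=P.mean(0); d=np.linalg.svd(P[:,:2]-c[:2],full_matrices=0)[2][0]
t=(P[:,:2]-c[:2])@d; print(m2.sum(),c,d,np.degrees(np.arctan2(d[1],d[0])),t.min(),t.max(),"mid",c[:2]+d*(t.min()+t.max())/2)
```

```text
11.45 [ 1.89630728e+01  2.69834652e+01  7.28871633e+01 -4.27812513e-02
  8.01407020e+01  2.60018019e+01] [502.5 296.7 189.6]
[[ 0.122  0.992  0.   ]
 [ 0.992 -0.122 -0.001]
 [-0.001  0.    -1.   ]]
table -0.38750238719956087
4131 ((501.8390808105469, 298.3468933105469), (179.89511108398438, 30.744136810302734), 83.10098266601562) [50.36151412 53.94147539 55.74361444 56.40599816]
2510 [503.02756365 307.41674409  54.68274853] [-0.11937169 -0.99284964] -96.8558425484931 -80.65043888429803 98.82918060965125 mid [501.94255007 298.39236554]
```

View pics/w4.png

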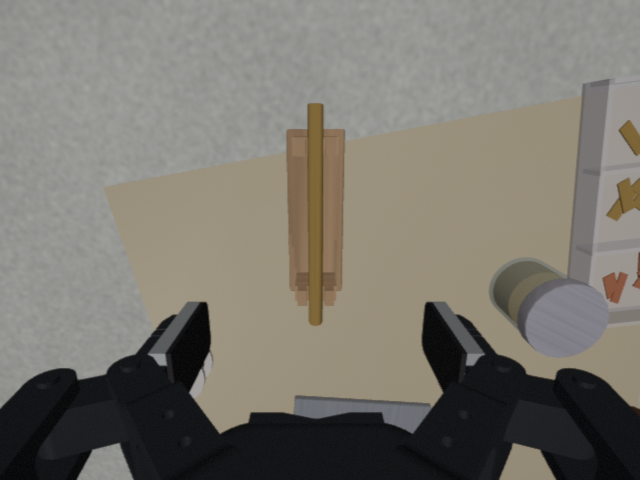

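The wrist view shows the rod from (315,103) to (315,325) lying on the rack, aligned with the tool, with the plate just entering at the bottom. Next: post positions, and the former's robot-frame position from the earlier wrist cloud.

Run:
```python
from h import *
f=grab("wrist"); C=cloud(f); z=C[:,:,2]
d=np.array([np.cos(np.radians(83)),np.sin(np.radians(83))]); n=np.array([d[1],-d[0]])
Q=C[:,:,:2]-[501.9,298.4]; s=Q@d; w=Q@n
m=(f["z_map"]>0)&(abs(s)<100)&(abs(w)>9)&(abs(w)<25)&(z>47)&(z<58)
for sg in(-1,1):
    k=m&(s*sg>0); print("post",k.sum(),np.percentile(s[k],[3,50,97]),np.percentile(w[k],[2,98]),np.median(z[k]))
k=(f["z_map"]>0)&(abs(s)<100)&(abs(w)<25)&(z>8)&(z<16); print("foot",np.percentile(s[k],[1,99]),np.percentile(w[k],[2,98]))
# former from w3
C=np.load("w3.npy"); z=C[:,:,2]; h=np.radians(-11); H=np.array([np.cos(h),np.sin(h),0]); L=np.array([-H[1],H[0],0])
a=C@H; b=C@L; m=(abs(C[:,:,0]-515)<90)&(abs(C[:,:,1]-8)<70)&(z>15)&(z<125)
print("former",m.sum(),"a",np.percentile(a[m],[.5,50,99.5]),"b",np.percentile(b[m],[1,99]),"z",z[m].max())
for lo in range(15,120,10):
    k=m&(z>lo)&(z<=lo+10)
    if k.sum()>20: print(lo,k.sum(),"a max",np.percentile(a[k],95).round(1),"mean",a[k].mean().round(1))
k=m&(z>109); print("crown a",a[k].min(),a[k].max())
p=(abs(C[:,:,0]-515)<110)&(abs(C[:,:,1]-8)<110)&(z>4)&(z<12); print("plate a",np.percentile(a[p],[.5,99.5]),"b",np.percentile(b[p],[.5,99.5]),np.median(z[p]))
```

```text
post 270 [-71.07525726 -62.96709035 -57.23061232] [-15.51607235  14.86449031] 53.17108889070465
post 313 [53.02753438 59.56244334 65.99338603] [-15.32666839  14.92216428] 53.399230554001406
foot [-70.42004683  71.00809019] [-24.27185651  24.15214657]
former 6778 a [499.03901131 534.39027049 545.15523749] b [ 83.17736868 122.39336747] z 112.3467450757935
15 419 a max 545.3 mean 544.4
25 465 a max 544.7 mean 543.7
35 515 a max 543.9 mean 542.7
45 567 a max 542.5 mean 541.2
55 613 a max 540.7 mean 539.2
65 670 a max 538.2 mean 536.6
75 737 a max 535.2 mean 533.2
85 817 a max 531.4 mean 528.8
95 952 a max 526.2 mean 522.4
105 1023 a max 517.9 mean 511.0
crown a 497.62955229473516 515.1541708928253
plate a [423.86228026 577.75941484] b [-11.26744294 179.9515788 ] 7.192990682514619
```

Emit:
step_arm(
  deltas=[
    [[0,0.012,0,0.012,0,0,0],[0,0.0123,0.0004,0.019,0,0,0],[0,0.012,0,0.022,0,0,0],[0,0,0,0.025,0,0,0],[0,0,0,0.025,0,0,0],[0,0,0,0.022,0,0,0],[0,0,0,0.015,0,0,0],[0,0,0,0.0115,0,0,0],[0,0,0,0,0,0,0],[0.5,0,0,0,0,0,0],[0.7,0,0,0,0,0,0],[0.75,0,0,0,0,0,0],[0.8,0,0,0,0,0,0],[1,0,0,0,0,0,0],[1,0,0,0,0,0,0],[1,0,0,0,0,0,0]],
  ],
  grip_force=20,
)

```text
time_s: 13.15
tool_pos: [508.0, 333.1, 38.9]
tcp_rot: [[0.121, 0.993, 0.001], [0.993, -0.121, 0.0], [0.001, 0.001, -1.0]]
ft_force: [-2.8, -0.8, 5.1]
grip_width: 11.2
grasp_force: 20.5
```

Emit:
step_arm(
  deltas=[
    [[1,0,0,0,0,0,0],[1,0,0,-0.005,0,0,0],[1,0,0,-0.01,0,0,0],[1,0,0,-0.015,0,0,0],[1,0,0,-0.015,0,0,0],[1,0,0,-0.01,0,0,0],[1,0,0,-0.005,0,0,0],[1,0,0,0,0,0,0],[1,0,0,0,0,0,0]],
  ],
  grip_force=60,
)

```text
time_s: 14.05
tool_pos: [507.8, 333.0, 98.1]
tcp_rot: [[0.121, 0.993, 0.001], [0.993, -0.121, 0.0], [0.0, 0.001, -1.0]]
ft_force: [0.4, 0.5, -0.6]
grip_width: 9.6
grasp_force: 58.5
```

Run:
```python
from h import *
o=monitor.get_obs(); print(o["time_s"],o["tool_pos"],o["grip_width"],o["grasp_force"],o["ft_force"])
plan([545,158,49],toolR(79,90),12,1)
f=grab("wrist"); C=cloud(f); z=C[:,:,2]; p=f["pixels"].astype(int)
m=(f["z_map"]>0)&(abs(C[:,:,0]-508)<22)&(C[:,:,1]>335)&(C[:,:,1]<410)&(z>70)
P=C[m]; t=P[:,1]; 
for lo in range(335,400,8):
    k=(t>=lo)&(t<lo+8)
    if k.sum()>3: print(lo,k.sum(),P[k,0].mean().round(1),np.percentile(P[k,2],90).round(1))
```

```text
14.05 [507.78943418 332.99059379  98.08507929] 9.603209308420892 58.53088438510895 [ 0.3825072   0.52896276 -0.62721603]
[[1,-0.0141,0.0048,0.0041,0.0,-0.0,0.34],[1,-0.0141,0.0049,0.0041,0.0,-0.0,0.34],[1,-0.014,0.005,0.0041,0.0,-0.0,0.34],[1,-0.014,0.0051,0.0041,0.0,-0.0,0.34],[1,-0.014,0.0052,0.0041,0.0,-0.0,0.34],[1,-0.014,0.0053,0.0041,0.0,-0.0,0.34],[1,-0.0139,0.0053,0.0041,0.0,-0.0,0.34],[1,-0.0139,0.0054,0.0041,0.0,-0.0,0.34],[1,-0.0139,0.0055,0.0041,0.0,-0.0,0.34],[1,-0.0138,0.0056,0.0041,0.0,-0.0,0.34],[1,-0.0138,0.0057,0.0041,0.0,-0.0,0.34],[1,-0.0138,0.0057,0.0041,0.0,-0.0,0.34]] maxstep 15.45955276677509 0.3371493593254929
335 6988 512.3 184.1
343 16572 510.0 190.7
351 3656 498.7 194.4
359 659 511.3 114.5
367 684 512.3 114.5
375 705 513.3 114.5
383 473 513.9 114.4
```

The rod is held level (top at 114.5 mm all along). Moving to the pre-insertion pose, rod tip about 10 mm short of the former.

Emit:
step_arm(
  deltas=[
    [[1,-0.0141,0.0048,0.0041,0,0,-0.0],[1,-0.0141,0.0049,0.0041,0,0,0.34],[1,-0.014,0.005,0.0041,0,0,0.34],[1,-0.014,0.0051,0.0041,0,0,0.34],[1,-0.014,0.0052,0.0041,0,0,0.34],[1,-0.014,0.0053,0.0041,0,0,0.34],[1,-0.0139,0.0053,0.0041,0,0,0.34],[1,-0.0139,0.0054,0.0041,0,0,0.34],[1,-0.0139,0.0055,0.0041,0,0,0.34],[1,-0.0138,0.0056,0.0041,0,0,0.34],[1,-0.0138,0.0057,0.0041,0,0,0.34],[1,-0.0138,0.0057,0.0041,0,0,0.68],[1,0,0,0,0,0,0],[1,0,0,0,0,0,0]],
  ],
)

```text
time_s: 15.5
tool_pos: [546.2, 158.1, 49.3]
tcp_rot: [[0.192, 0.981, 0.001], [0.981, -0.192, 0.001], [0.001, 0.001, -1.0]]
ft_force: [-0.2, 0.9, -0.7]
grip_width: 9.6
grasp_force: 58.5
```

Run:
```python
from h import *
import pickle
o=monitor.get_obs(); print(o["time_s"],np.round(o["tool_pos"],2),np.degrees(np.arctan2(o["tcp_rot"][1,0],o["tcp_rot"][0,0])))
f=grab("scene"); save(f,"s2.png",(290,120,450,250),5); pickle.dump(f,open("s2.pkl","wb"))
```

```text
15.5 [546.2  158.07  49.34] 78.92817511656796
```

View pics/s2.png

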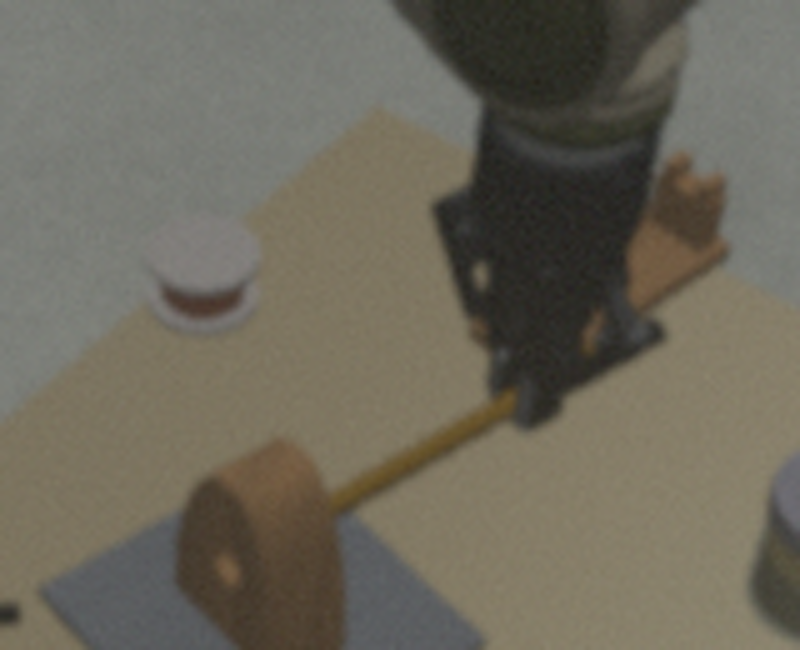

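The scene crop shows the rod from (515,400) to (335,500) pointing at the former, whose hole's near end shows at (228,570). Comparing the rod line with the former in the same depth map.

Run:
```python
from h import *
import pickle
f=pickle.load(open("s2.pkl","rb")); C=cloud(f); z=C[:,:,2]; p=f["pixels"].astype(int)
h=np.radians(-11); H=np.array([np.cos(h),np.sin(h),0]); L=np.array([-H[1],H[0],0])
a=C@H; b=C@L; v,u=np.mgrid[:480,:640]; ok=f["z_map"]>0
c0=np.array([515.3,4.6,60]); a0,b0=c0@H,c0@L
a=a-a0;b=b-b0
m=ok&(abs(a)<15)&(b>24)&(b<125)&(z>45)&(z<75)
print("rod n",m.sum(),"b range",b[m].min(),b[m].max())
A,B,Z=a[m],b[m],z[m]
for lo in range(25,125,20):
    k=(B>=lo)&(B<lo+20)
    if k.sum()>3: print(lo,k.sum(),"a",A[k].mean().round(2),np.percentile(A[k],[5,95]).round(1),"z",Z[k].mean().round(2),Z[k].max().round(1))
m=ok&(abs(a)<50)&(b<24)&(b>-26)&(z>13)&(z<120)
s=m&(b>-12)&(b<15)
for lo in range(15,105,10):
    k=s&(z>=lo)&(z<lo+10); hw=40*np.sqrt(1-((z[k]-8)/104)**2)
    if k.sum()>3: print("side",lo,k.sum(),"centre a",(np.median(a[k]-hw)).round(2))
k=m&(z>108); print("crown",a[k].min(),a[k].max(),z[k].max(),"b",b[m].min(),b[m].max())
# hole on -L face, bright spot inside the dark face
T=np.linalg.inv(f["T"])
def px(P): q=T[:3,:3]@P+T[:3,3]; return q[0]/q[2]*f["fx"]+f["cx"],q[1]/q[2]*f["fy"]+f["cy"]
print("predicted hole -L face px",px(c0-20*L),"+a dir",px(c0-20*L+10*H),"up",px(c0-20*L+[0,0,10]))
fa=m&(b<-16); print("face b",np.median(b[fa]),"face a ext by z:",[(lo,a[fa&(z>=lo)&(z<lo+15)].min().round(1),a[fa&(z>=lo)&(z<lo+15)].max().round(1)) for lo in range(20,100,15)])
r=p[:,:,0]-p[:,:,2]; print(p[226:244,326:346,0])
```

```text
rod n 179 b range 35.459889858685 124.31607733664158
25 18 a 4.29 [-0.3  7.9] z 63.48 68.0
45 42 a 4.26 [-1.1  7.3] z 63.42 67.9
65 42 a 4.19 [-1.   8.5] z 63.47 66.5
85 40 a 4.01 [-2.   7.9] z 63.42 66.9
105 37 a 4.29 [-2.1  8.3] z 63.36 68.2
side 15 27 centre a 0.44
side 25 24 centre a 0.2
side 35 33 centre a 0.56
side 45 38 centre a 0.99
side 55 33 centre a -0.1
side 65 41 centre a 0.26
side 75 43 centre a 1.12
side 85 53 centre a 0.15
side 95 70 centre a 0.07
crown -10.078202310051893 14.170878413772073 113.84169231588317 b -22.517098823784792 20.5237910063331
predicted hole -L face px (np.float64(334.9021820667507), np.float64(231.95894380678908)) +a dir (np.float64(337.66770015034024), np.float64(234.72729924876856)) up (np.float64(334.97147562288876), np.float64(229.00910522607182))
face b -20.616330568932256 face a ext by z: [(20, np.float64(-37.2), np.float64(41.4)), (35, np.float64(-36.2), np.float64(39.6)), (50, np.float64(-32.9), np.float64(37.4)), (65, np.float64(-28.9), np.float64(34.8)), (80, np.float64(-25.5), np.float64(29.1)), (95, np.float64(-18.8), np.float64(22.5
[... 834 characters left out ...]
  75  77
   80  84]
 [ 70  69  70  75  71  73  70  76  84  98 101  91  79  68  70  74  72  79
   81  82]
 [ 72  69  69  71  66  74  72  77  78  85  84  81  76  67  73  69  72  81
   81  80]
 [ 77  74  72  69  74  74  73  76  73  76  77  72  67  71  68  68  74  80
   78  83]
 [ 87  80  74  69  69  72  75  74  76  76  72  71  72  71  71  72  72  73
   81  81]
 [ 89  84  76  73  74  69  70  74  75  72  71  70  72  72  70  74  72  77
   78  77]
 [ 87  89  86  78  76  73  74  72  77  75  72  69  71  71  71  69  75  75
   78  78]
 [ 88  89  88  85  80  77  74  71  74  77  72  72  73  72  70  73  76  79
   76  77]
 [ 86  90  89  87  85  77  73  72  74  78  72  69  71  64  70  70  72  76
   79  79]]
```

The rod axis is within ~1 mm of the hole in both directions, so I'll insert slowly, checking force.

Emit:
step_arm(
  deltas=[
    [[1,-0.004,0,0,0,0,0],[1,-0.004,0,0,0,0,0],[1,-0.004,0,0,0,0,0],[1,-0.004,0,0,0,0,0],[1,-0.004,0,0,0,0,0],[1,-0.004,0,0,0,0,0],[1,0,0,0,0,0,0]],
  ],
)

```text
time_s: 16.25
tool_pos: [541.5, 134.2, 49.4]
tcp_rot: [[0.192, 0.981, 0.002], [0.981, -0.192, 0.0], [0.001, 0.001, -1.0]]
ft_force: [-0.4, 0.0, -1.9]
grip_width: 10.0
grasp_force: 58.5
```

Emit:
step_arm(
  deltas=[
    [[1,-0.005,0,0,0,0,0],[1,-0.005,0,0,0,0,0],[1,-0.005,0,0,0,0,0],[1,-0.005,0,0,0,0,0],[1,-0.005,0,0,0,0,0],[1,-0.003,0,0,0,0,0],[1,0,0,0,0,0,0]],
  ],
)

```text
time_s: 16.95
tool_pos: [536.1, 106.8, 49.4]
tcp_rot: [[0.192, 0.981, 0.002], [0.981, -0.192, 0.0], [0.001, 0.001, -1.0]]
ft_force: [-0.6, 0.1, -1.2]
grip_width: 9.8
grasp_force: 58.5
```

Emit:
step_arm(
  deltas=[
    [[1,-0.006,0,0,0,0,0],[1,-0.006,0,0,0,0,0],[1,-0.006,0,0,0,0,0],[1,-0.006,0,0,0,0,0],[1,-0.006,0,0,0,0,0],[1,-0.006,0,0,0,0,0],[1,-0.004,0,0,0,0,0],[1,0,0,0,0,0,0]],
  ],
)

```text
time_s: 17.75
tool_pos: [528.5, 67.4, 49.3]
tcp_rot: [[0.192, 0.981, 0.002], [0.981, -0.192, 0.0], [0.001, 0.001, -1.0]]
ft_force: [0.6, -0.5, -1.4]
grip_width: 9.3
grasp_force: 58.5
```

Emit:
step_arm(
  deltas=[
    [[1,-0.005,0,0,0,0,0],[1,-0.006,0,0,0,0,0],[1,-0.006,0,0,0,0,0],[1,-0.006,0,0,0,0,0],[1,-0.005,0,0,0,0,0],[1,-0.002,0,0,0,0,0],[1,0,0,0,0,0,0],[1,0,0,0,0,0,0]],
  ],
)

```text
time_s: 18.55
tool_pos: [522.8, 38.5, 49.3]
tcp_rot: [[0.191, 0.982, 0.002], [0.982, -0.191, 0.0], [0.001, 0.002, -1.0]]
ft_force: [-0.2, 0.6, -0.5]
grip_width: 9.6
grasp_force: 58.5
```

```bash
cat > chk.py <<'E'
from h import *
import sys
f=grab("scene"); C=cloud(f); z=C[:,:,2]; p=f["pixels"].astype(int); save(f,sys.argv[1],(290,120,450,250),5)
h=np.radians(-11); H=np.array([np.cos(h),np.sin(h),0]); L=np.array([-H[1],H[0],0])
c0=np.array([515.3,4.6,60]); a=C@H-c0@H; b=C@L-c0@L; ok=f["z_map"]>0
m=ok&(abs(a)<16)&(abs(b)<125)&(z>40)&(z<75)&(p[:,:,0]-p[:,:,2]>15)
for nm,k in(("-L",m&(b<-24)),("+L",m&(b>24))):
    if k.sum()>3: print(nm,k.sum(),"b",b[k].min(),b[k].max(),"a",a[k].mean(),"z",z[k].mean(),"z slope",np.polyfit(b[k],z[k],1)[0])
m=ok&(abs(a)<50)&(abs(b)<24)&(z>13)&(z<112.5); k=m&(b>-12)&(b<15)&(z<70)
print("former centre a",np.median(a[k]-40*np.sqrt(1-((z[k]-8)/104)**2)),"face b",np.median(b[m&(b<-16)]))
print(monitor.get_obs()["tool_pos"],monitor.get_obs()["time_s"])
E
python3 chk.py s3.png
```

```text
-L 156 b -92.32064633031143 -24.53970187599164 a 3.654736393679585 z 63.3886267406225 z slope 0.009384138917712065
former centre a 0.5160622732300375 face b -20.689801640575013
[522.78033822  38.63427372  49.30992922] 18.6
```

View pics/s3.png

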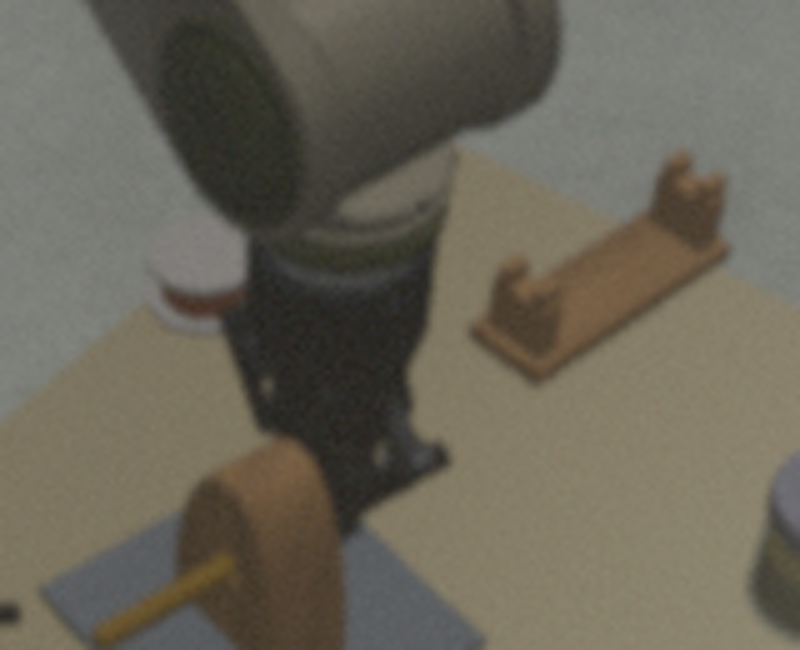

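The rod is through the hole: its visible end is at crop (100,635), about 71 mm past the near face, and the former hasn't moved. I'll lower the rod onto the hole's floor, then let go.

Emit:
step_arm(
  deltas=[
    [[1,0,0,0.001,0,0,0],[1,0,0,0.001,0,0,0],[1,0,0,0.001,0,0,0],[1,0,0,0,0,0,0],[1,0,0,0,0,0,0]],
  ],
)

```text
time_s: 19.1
tool_pos: [522.7, 38.5, 46.1]
tcp_rot: [[0.191, 0.982, 0.001], [0.982, -0.191, 0.0], [0.001, 0.001, -1.0]]
ft_force: [0.1, 0.3, 0.4]
grip_width: 9.6
grasp_force: 58.6
```

Emit:
step_arm(
  deltas=[
    [[1,0,0,0.0006,0,0,0],[1,0,0,0,0,0,0]],
  ],
  grip_force=20,
)

```text
time_s: 19.3
tool_pos: [522.8, 38.6, 45.9]
tcp_rot: [[0.191, 0.982, 0.002], [0.982, -0.191, 0.0], [0.001, 0.002, -1.0]]
ft_force: [-1.4, 1.2, 3.9]
grip_width: 9.6
grasp_force: 59.0
```

Contact. Opening gently.

Emit:
step_arm(
  deltas=[
    [[0.8,0,0,0,0,0,0],[0.75,0,0,0,0,0,0],[0.7,0,0,0,0,0,0],[0.6,0,0,0,0,0,0],[0.5,0,0,0,0,0,0],[0.4,0,0,0,0,0,0],[0.4,0,0,0,0,0,0],[0.4,0,0,0,0,0,0]],
  ],
)

```text
time_s: 20.1
tool_pos: [522.8, 38.5, 45.7]
tcp_rot: [[0.191, 0.982, 0.002], [0.982, -0.191, 0.0], [0.001, 0.002, -1.0]]
ft_force: [0.2, 0.7, -0.2]
grip_width: 51.0
grasp_force: 0.0
```

Emit:
step_arm(
  deltas=[
    [[0.4,0,0,-0.005,0,0,0],[0.4,0,0,-0.01,0,0,0],[0.4,0,0,-0.015,0,0,0],[0.4,0,0,-0.02,0,0,0],[0.4,0,0,-0.025,0,0,0],[0.4,0,0,-0.025,0,0,0],[0.4,0.02,0,-0.025,0,0,0],[0.4,0.03,0,-0.02,0,0,0],[0.4,0.03,0,-0.02,0,0,0],[0.4,0.03,0,-0.01,0,0,0],[0.4,0,0,0,0,0,0],[0.4,0,0,0,0,0,0]],
  ],
)

```text
time_s: 21.3
tool_pos: [543.2, 146.6, 221.2]
tcp_rot: [[0.19, 0.982, 0.002], [0.982, -0.19, 0.0], [0.0, 0.002, -1.0]]
ft_force: [-0.6, -0.6, -0.8]
grip_width: 51.5
grasp_force: 0.0
```

```bash
python3 chk.py s4.png
```

```text
-L 150 b -90.50904752797845 -24.987992863529612 a 2.374618879937192 z 59.631997728215346 z slope 0.011193058713519723
+L 101 b 38.14556753940714 91.83699774454847 a 2.8203351513381625 z 59.279932106491216 z slope -0.001208190022603872
former centre a 0.3409173177193381 face b -20.657471305560193
[543.16764431 145.96094504 220.73816514] 21.35
```

View pics/s4.png

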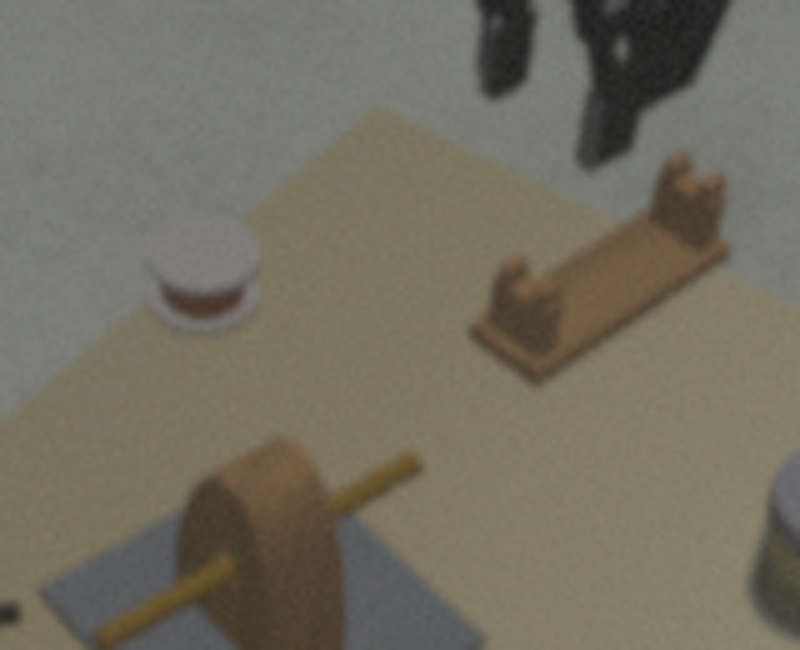

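The rod now rests through the standing former. Its ends are at -90.5 and +91.8 mm (crop (100,635) and (420,462)), and the gripper is clear. Handing in.

```bash
python3 -c "
from rig import ticket
print(ticket.close_job())"
```

```text
the job is handed in; nothing more can be done
None
```

The former stands on its base in the middle of the plate, within about 1 mm. The brass rod lies through its hole, sticking out about 70 mm each side, and the job was handed in at about 21 s with the gripper clear.

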